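# Hold a round flask pressed into its sprung ring cradle

## Task

Take the black dust cover off the sprung ring cradle and set it down on the round blue spot with the yellow edge. Then seat the amber round flask upright in the orange ring and press it down until the ring's red pointer stands inside the green band of the scale, and finish while still holding the flask pressed down there, not letting go. Leave the other glassware and bottles where they are.

Things in the scene. Friction and masses are not known exactly. Their poses are not given: they have to be found in the camera images.
- cradle: fixed sprung ring cradle: round grey steel base 120 mm across and 12 mm thick, with three upright guide rods (46 mm from the axis, nuts on top reach z = 93 mm) with springs, and a white scale post 18 mm wide and 92 mm tall, 70 mm from the axis, on the side of its own -x. Origin at the centre of its underside, z up; it may be turned about z.
- ring (a joint): travel of the orange ring down its guide rods in m: 0 = up (rest), grows as it is pressed, 0.032 = bottom stop. Springs hold it up: about 6 N to start it moving, then 0.35 N per mm (13 N at 20 mm), the weight lying on it included; it springs back when let go. The red pointer is inside the green band from 0.014 to 0.026.
- ring_seat (a point): centre of the orange ring, at the level of its upper face (87 mm above the bench at rest); moves down with the ring. The ring is 108 mm across and 12 mm thick with an open hole 52 mm across.
- cover_knob (a point): black dust cover lying in the ring at the start, 0.1 kg: disc 70 mm across, 5 mm thick; boss below it, 46 mm across, 9 mm deep, that fits loosely into the ring's hole; upright round knob on top, 24 mm in diameter, 32 mm tall. This point is on the knob's axis, 32 mm above the underside of the boss, 18 mm above the disc, 14 mm below the knob's top. z is the cover's axis.
- spot_mid (a point): centre of the top of the round blue spot with a yellow edge, 90 mm across, 1.6 mm thick, lying fixed on the bench: the parking place of the dust cover
- flask_neck (a point): flat-bottomed amber glass round flask, 124 mm tall, 0.13 to 0.25 kg: ball 68 mm across, centred 30 mm above its underside; neck with a blue grip sleeve, 27 mm in diameter, 74 to 112 mm above the underside; lip 31 mm across at the top. This point is on the axis in mid-sleeve, 93 mm above the underside; z is the flask's axis. Seated upright in the ring, it is about 85 mm above ring_seat.
- reagent_b6: bystander: brown bottle with a black cap, 86 mm across, 173 mm tall; origin at its underside
- funnel: bystander: glass funnel standing on its mouth, 65 mm across, 87 mm tall; origin at its underside
- petri: bystander: petri dish 67 mm across, 14 mm tall; origin at its underside
- beaker: bystander: small glass beaker 56 mm across, 71 mm tall; origin at its underside
- white_bottle: bystander: white plastic bottle 52 mm across, 113 mm tall; origin at its underside
- cone_flask: bystander: clear conical flask 68 mm across, 127 mm tall; origin at its underside
Not all that is in view belongs to the job. Leave any purple or turquoise look-alike of the part that bears cover_knob alone. Of the things that look like the part that bears spot_mid, the larger one is meant.

How it is judged:
By the outcome, as a careful person would: the job done as asked, in the order asked, and still so for the second after the job is handed in, while the arm keeps its last pose, push and grip.
It also fails if it takes over 48 s, if anything falls off the work surface, if the arm or the gripper's body presses on something with over 40 N, if the wrist force passes 120 N, or if a joint passes its speed limit or range.

## Robot

A 7-joint arm with a two-finger parallel gripper is mounted at the origin on the work surface; the furniture and walls round the work are solid. World frame = base frame: x ahead of the robot, y to its left, z up, the work surface at z = 0. Lengths are in m, angles in rad, forces in N, time in s.
With the tool pointing down it reaches from about 0.375 to 0.925 m from the base axis. Payload 3.1 kg.
Tool frame: the origin (TCP) lies at the very end of the fingers, on their centre line; the grasp point (between the pads) lies 19 mm behind it; z points along the fingers, y is the line along which they close (so a half turn about z gives the same grasp; the last joint's range is limited). The gripper opens to 85 mm and grips with 20 to 120 N. Pads are 22 mm wide; open, the fingers measure 114 mm over their backs; the gripper's body (76 mm by 85 mm) begins 54 mm behind the grasp point. The pads swing forward as they close: fully open they stand 13 mm farther back than shut.
Start: joints at [1.217, 0.383, 0.044, 1.598, -0.018, 1.161, -0.05], TCP at [0.164, -0.629, 0.231] pointing down, gripper open.
Joint ranges: [-2.61, 2.61], [-0.41, 2.15], [-1.48, 1.57], [0, 2.5], [-1.57, 4.71], [0.05, 1.97], [-2.85, 2.85]. Speed limits (rad/s): [2.79, 2.79, 3.14, 3.14, 3.14, 3.14, 3.14].

## Interface

Orientations are given as a unit quaternion [w, x, y, z].
In Python, from cell import r, vision, workorder gives the robot as it stands.
- The arm moves only by the tool drive_tool, never from a script. Its argument "steps" is a list of rows, each an object of numbers: "dx", "dy", "dz": the shift along the world's x, y, z in units of 50 mm (1.0 is 50 mm); "roll": the turn about the world's z in rad. In form: [{"dx": .., "dy": .., "dz": .., "roll": ..}, ...]. A call has 1 to 12 rows; each row is the pose to reach, as a shift and turn from the pose commanded when the call began; what a row does not reach only later rows make up. A row lasts 1/8 s, in which the tool goes at most 62.5 mm and 10.7 degrees, less where a joint would pass 70% of its speed; a pose out of reach is approached as far as the arm can. A call with a gripper value outside its range is refused whole. "grip" is the opening, from 0 (shut) to 1 (fully open), set as the call begins (left out, the last holds). The fingers move at their own pace and stop on an object; the grip force is fixed at half the most. Time passes only in rows, so rows that repeat a pose let the fingers close. It gives the time, the measured TCP pose, the force, the opening and the grip force at its end, in the units of the state.
- r.get_obs(): the state, without advancing time (a new reading comes with each control period).
- vision.get_image(name): name is "side" or "top"; returns (picture, depth): 480x640x3 uint8, red, green, blue; 480x640 float32, m along the optical axis (not along the pixel's ray), 0 where there is no reading.
- vision.calibration(name): a dict with "fx", "fy", "cx", "cy" (pixels), "R" (3x3) and "t" (3): a world point X has camera coordinates R X + t. Camera axes: x right, y down, z forward; pixel columns grow to the right and rows downward; lengths in m; the calibration is good to about 2 mm. A picture is of the moment at which its call begins. calibration takes no time and is no camera call.
- workorder.hand_in(): hands the job in; it is judged then, once.
The state is a dict: "time": time; "q": joint angles; "qd": joint speeds; "effort": joint torques, N m; "tcp_pos": TCP position; "ee_rot": TCP orientation; "wrist_force": force on the tool from outside, world axes, zero at the start; "moment": the same for the moment, N m; "grip_width": opening from 0.0 (shut) to 1.0 (fully open); "finger_force": force on a finger pad.
Only numpy, scipy, OpenCV 4.12 (cv2) and the standard library are available. Lean on these libraries where they do the work, as an engineer would, in place of code of your own. Each camera call takes 0.05 s, during which the arm holds its last target. There are 200 camera calls.

## Working session

There is one attempt and no reset: what is moved stays moved. The work goes in short steps, Python scripts to look and compute and a tool call to move; the robot and the scene stay as the last step left them, time stands still between calls to the robot, and variables do not carry over. Pictures are saved under pics/ and viewed, at most 10 in all, crops included, and the job is handed in when it is done.

Besides the shell and the picture viewer there is one more tool, called after "Call:" by a JSON object that holds its "name" and its "arguments". drive_tool: Moves the arm, as the interface text tells. Its arguments: {"type":"object","properties":{"steps":{"type":"array"},"grip":{"type":"number"}},"required":["steps"]}

```bash
mkdir -p pics; cat > h.py <<'E'
import numpy as np, cv2
from cell import r, vision, workorder
def look(n):
    im,d=vision.get_image(n); return im,d,vision.calibration(n)
def pts(d,c):
    v,u=np.mgrid[0:480,0:640]
    P=np.stack([(u-c['cx'])/c['fx']*d,(v-c['cy'])/c['fy']*d,d],-1)
    return (P-c['t'])@c['R']   # R^T(P-t)
def save(n,im): cv2.imwrite('pics/'+n+'.png',im[...,::-1])
E
python3 - <<'E'
from h import *
o=r.get_obs(); print(o['time'],o['tcp_pos'],o['ee_rot'],o['wrist_force'],o['grip_width'])
for n in('top','side'):
    im,d,c=look(n); save(n+'0',im); np.savez(n+'0.npz',im=im,P=pts(d,c),d=d)
    print(n,c['fx'],-np.array(c['R']).T@c['t'],np.round(c['R'],2).tolist(),(d==0).mean())
E
```

```text
0.0 [ 0.16420209 -0.62797195  0.22989188] [-1.26586459e-03  9.91826721e-01  1.27585639e-01 -2.41183194e-04] [-0.11527078  0.00168767 -0.10407127] 1.0016924079265652
top 559.244529753423 [0.2874766  0.01881891 1.16581688] [[-0.01, -1.0, 0.0], [-0.98, 0.01, -0.21], [0.21, -0.01, -0.98]] 0.0040104166666666665
side 534.1741301809545 [ 0.93909697 -0.5127699   0.98688521] [[0.77, 0.64, 0.0], [0.51, -0.61, -0.61], [-0.39, 0.47, -0.79]] 0.004186197916666667
```

View pics/top0.png

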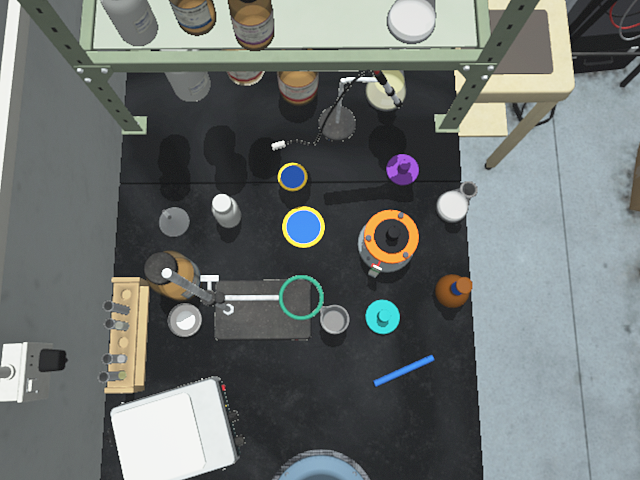

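View pics/side0.png

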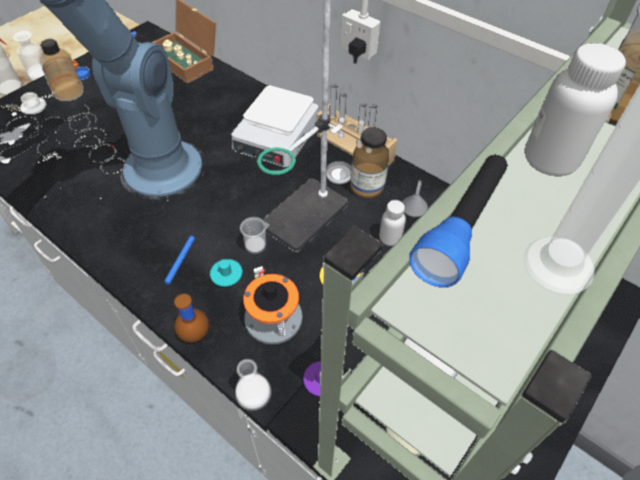

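The top view shows the orange ring with the black cover at (391,237), the large blue spot at (303,227), the flask at (455,291), the small spot decoy at (292,177) and look-alike covers at (403,169) and (383,317). In the side view the ring is at (271,297) and the flask at (190,322).

```bash
python3 - <<'E'
from h import *
def fit(mask,P,lab,zmin=-1,zmax=2):
    m=mask&(P[...,2]>zmin)&(P[...,2]<zmax); q=P[m]
    if len(q)<5: print(lab,'few',len(q));return
    x=q[:,:2]; (c,rad)=cv2.minEnclosingCircle(x.astype(np.float32))
    print(lab,len(q),'med',np.round(np.median(q,0),4),'circ',np.round(c,4),round(rad,4),'z',np.round(np.percentile(q[:,2],[2,50,98]),4))
for n in('top','side'):
    z=np.load(n+'0.npz');im,P=z['im'],z['P']
    hsv=cv2.cvtColor(im,cv2.COLOR_RGB2HSV);H,S,V=[hsv[...,i].astype(int) for i in range(3)]
    v,u=np.mgrid[0:480,0:640]
    def box(a,b,c,d): return (u>=a)&(u<=b)&(v>=c)&(v<=d)
    R=box(350,430,200,285) if n=='top' else box(235,310,262,345)
    F=box(430,480,265,315) if n=='top' else box(165,215,285,350)
    fit(R&(H<20)&(S>180)&(V>150),P,n+' ring',.075,.1)
    fit(R&(V<70),P,n+' cover disc',.085,.1)
    fit(R&(V<70),P,n+' knob top',.115,.135)
    fit(R&(V<70),P,n+' knob all',.10,.135)
    fit(R&((H<6)|(H>172))&(S>150),P,n+' red',.0,.1)
    fit(R&(S<50)&(V>150),P,n+' white post',.04,.13)
    fit(F&(H>105)&(H<125)&(S>120),P,n+' sleeve',.06,.13)
    fit(F&(H<20)&(S>150),P,n+' ball',.005,.075)
    fit(F&(H<20)&(S>150),P,n+' lip',.105,.14)
    if n=='top': fit(box(275,330,200,255)&(H>95)&(H<125)&(S>100)&(V>150),P,'spot',-.02,.02)
    # tall things z map
    ok=(P[...,2]>.05)&(P[...,0]>.25)&(P[...,0]<.85)&(P[...,1]>-.4)&(P[...,1]<.4)
    k,l,st,ce=cv2.connectedComponentsWithStats(ok.astype(np.uint8))
    for i in range(1,k):
        if st[i,4]>60: q=P[l==i]; print('  ',np.round(np.percentile(q,[3,97],axis=0),3).tolist())
E
```

```text
top ring 572 med [ 0.5125 -0.1654  0.0882] circ [ 0.5173 -0.1406] 0.0612 z [0.0817 0.0882 0.0947]
top cover disc 721 med [ 0.5164 -0.1421  0.0933] circ [ 0.5208 -0.1447] 0.034 z [0.0883 0.0933 0.0975]
top knob top 127 med [ 0.5217 -0.1463  0.1252] circ [ 0.5223 -0.1469] 0.0123 z [0.1179 0.1252 0.1293]
top knob all 150 med [ 0.5204 -0.1458  0.1248] circ [ 0.5223 -0.1466] 0.0124 z [0.1054 0.1248 0.129 ]
top red 14 med [ 0.4671 -0.1177  0.082 ] circ [ 0.4684 -0.1151] 0.0089 z [0.0268 0.082  0.0874]
top white post 32 med [ 0.46   -0.1159  0.0926] circ [ 0.5115 -0.1418] 0.0606 z [0.084  0.0926 0.0977]
top sleeve 53 med [ 0.4135 -0.2633  0.0913] circ [ 0.4172 -0.2699] 0.0121 z [0.073  0.0913 0.107 ]
top ball 622 med [ 0.4098 -0.2608  0.0525] circ [ 0.42   -0.2795] 0.039 z [0.0311 0.0525 0.0642]
top lip 210 med [ 0.4184 -0.2727  0.1253] circ [ 0.4193 -0.2735] 0.0157 z [0.1204 0.1253 0.129 ]
spot 851 med [0.562  0.0285 0.0028] circ [0.5626 0.0287] 0.0363 z [-0.0021  0.0028  0.0073]
   [[0.779, -0.302, 0.125], [0.846, 0.391, 0.425]]
   [[0.839, 0.011, 0.053], [0.85, 0.062, 0.127]]
   [[0.581,
[... 851 characters left out ...]
[ 0.5121 -0.1395] 0.0638 z [0.0407 0.0712 0.0946]
side sleeve 139 med [ 0.4282 -0.2762  0.0963] circ [ 0.4196 -0.2716] 0.0132 z [0.0778 0.0963 0.1127]
side ball 711 med [ 0.434  -0.2804  0.0503] circ [ 0.4224 -0.2723] 0.0326 z [0.0256 0.0503 0.0644]
side lip 183 med [ 0.4172 -0.2706  0.1244] circ [ 0.4174 -0.2698] 0.0168 z [0.1214 0.1244 0.1272]
   [[0.264, 0.024, 0.061], [0.488, 0.388, 0.473]]
   [[0.783, -0.31, 0.27], [0.848, 0.32, 0.64]]
   [[0.567, 0.165, 0.053], [0.609, 0.203, 0.115]]
   [[0.335, -0.054, 0.051], [0.386, -0.003, 0.073]]
   [[0.463, -0.192, 0.078], [0.57, -0.098, 0.123]]
   [[0.403, -0.294, 0.051], [0.442, -0.249, 0.126]]
   [[0.587, -0.31, 0.051], [0.624, -0.273, 0.128]]
```

```bash
python3 - <<'E'
from h import *
for n in('top','side'):
    z=np.load(n+'0.npz');im,P=z['im'],z['P']
    hsv=cv2.cvtColor(im,cv2.COLOR_RGB2HSV);H,S,V=[hsv[...,i].astype(int) for i in range(3)]
    m=(H>65)&(H<85)&(S>90)&(V>60)&(P[...,0]>.2)&(P[...,0]<.7)&(P[...,2]>.05)
    q=P[m];print(n,'green',len(q),np.round(np.percentile(q,[3,50,97],axis=0),3).tolist())
    m=(P[...,2]>.14)&(P[...,0]>.2)&(P[...,0]<.7)&(abs(P[...,1])<.4)
    for lo in np.arange(.14,.56,.06):
        q=P[m&(P[...,2]>=lo)&(P[...,2]<lo+.06)]
        if len(q)>5: print(n,round(lo,2),len(q),np.round(np.percentile(q,[3,50,97],axis=0),2)[:,:2].tolist())
E
```

```text
top green 486 [[0.351, -0.004, 0.24], [0.386, 0.03, 0.243], [0.421, 0.065, 0.247]]
top 0.14 1132 [[0.26, 0.26], [0.44, 0.29], [0.47, 0.38]]
top 0.2 1171 [[0.35, -0.0], [0.39, 0.09], [0.42, 0.19]]
top 0.26 63 [[0.38, 0.18], [0.38, 0.18], [0.39, 0.18]]
top 0.32 75 [[0.38, 0.18], [0.38, 0.18], [0.39, 0.18]]
top 0.38 93 [[0.38, 0.18], [0.38, 0.18], [0.39, 0.18]]
top 0.44 120 [[0.38, 0.18], [0.38, 0.18], [0.39, 0.18]]
top 0.5 127 [[0.38, 0.18], [0.39, 0.18], [0.39, 0.19]]
side green 291 [[0.352, -0.002, 0.239], [0.39, 0.025, 0.243], [0.421, 0.066, 0.246]]
side 0.14 927 [[0.26, 0.18], [0.44, 0.28], [0.47, 0.39]]
side 0.2 796 [[0.35, -0.0], [0.39, 0.11], [0.42, 0.19]]
side 0.26 142 [[0.38, 0.18], [0.39, 0.18], [0.39, 0.19]]
side 0.32 163 [[0.38, 0.18], [0.39, 0.18], [0.39, 0.19]]
side 0.38 176 [[0.38, 0.18], [0.39, 0.18], [0.39, 0.19]]
side 0.44 212 [[0.38, 0.18], [0.39, 0.18], [0.39, 0.19]]
side 0.5 49 [[0.38, 0.18], [0.39, 0.18], [0.39, 0.19]]
```

Call:
{"name": "drive_tool", "arguments": {"steps": [{"dx": 1, "dy": 1, "dz": 1}, {"dx": 2, "dy": 2.5, "dz": 1.6}, {"dx": 3, "dy": 4, "dz": 1.6}, {"dx": 4, "dy": 5.5, "dz": 1.6}, {"dx": 5, "dy": 7, "dz": 1.6}, {"dx": 6, "dy": 8.5, "dz": 1.6}, {"dx": 7.16, "dy": 9.7, "dz": 0.8}, {"dx": 7.16, "dy": 9.7, "dz": 0.2}, {"dx": 7.16, "dy": 9.7, "dz": 0.0}, {"dx": 7.16, "dy": 9.7, "dz": 0.0}], "grip": 1}}

```text
validation failed for argument at $.st...
```

Call:
{"name": "drive_tool", "arguments": {"steps": [{"dx": 1, "dy": 1, "dz": 1, "roll": 0}, {"dx": 2, "dy": 2, "dz": 1.6, "roll": 0}, {"dx": 3, "dy": 3, "dz": 1.6, "roll": 0}, {"dx": 4, "dy": 4, "dz": 1.6, "roll": 0}, {"dx": 5, "dy": 5, "dz": 1.6, "roll": 0}, {"dx": 6, "dy": 6, "dz": 1.6, "roll": 0}, {"dx": 6.6, "dy": 7, "dz": 1.2, "roll": 0}, {"dx": 7.0, "dy": 8, "dz": 0.6, "roll": 0}, {"dx": 7.16, "dy": 9, "dz": 0.2, "roll": 0}, {"dx": 7.16, "dy": 9.67, "dz": 0.0, "roll": 0}, {"dx": 7.16, "dy": 9.67, "dz": -0.6, "roll": 0}, {"dx": 7.16, "dy": 9.67, "dz": -0.6, "roll": 0}], "grip": 1}}

```text
time: 1.6
tcp_pos: [0.5197, -0.1421, 0.1978]
ee_rot: [-0.002, 0.991, 0.13, -0.004]
wrist_force: [-0.6, -0.1, 1.1]
grip_width: 1.001
finger_force: 0.0
```

Call:
{"name": "drive_tool", "arguments": {"steps": [{"dx": 0.05, "dy": -0.05, "dz": -0.7, "roll": 0}, {"dx": 0.05, "dy": -0.05, "dz": -1.4, "roll": 0}, {"dx": 0.05, "dy": -0.05, "dz": -1.7, "roll": 0}, {"dx": 0.05, "dy": -0.05, "dz": -1.9, "roll": 0}, {"dx": 0.05, "dy": -0.05, "dz": -2.0, "roll": 0}, {"dx": 0.05, "dy": -0.05, "dz": -2.0, "roll": 0}, {"dx": 0.05, "dy": -0.05, "dz": -2.0, "roll": 0}], "grip": 1}}

```text
time: 2.48
tcp_pos: [0.5257, -0.148, 0.1022]
ee_rot: [0.0, 0.992, 0.128, 0.001]
wrist_force: [0.7, 0.7, -0.4]
grip_width: 1.001
finger_force: 0.0
```

Call:
{"name": "drive_tool", "arguments": {"steps": [{"dx": 0, "dy": 0, "dz": 0, "roll": 0}, {"dx": 0, "dy": 0, "dz": 0, "roll": 0}, {"dx": 0, "dy": 0, "dz": 0, "roll": 0}, {"dx": 0, "dy": 0, "dz": 0, "roll": 0}, {"dx": 0, "dy": 0, "dz": 0, "roll": 0}, {"dx": 0, "dy": 0, "dz": 0, "roll": 0}, {"dx": 0, "dy": 0, "dz": 0, "roll": 0}, {"dx": 0, "dy": 0, "dz": 0, "roll": 0}], "grip": 0}}

```text
time: 3.48
tcp_pos: [0.5246, -0.1454, 0.1016]
ee_rot: [-0.001, 0.992, 0.128, -0.001]
wrist_force: [-3.7, 4.6, 4.0]
grip_width: 0.262
finger_force: 58.5
```

Call:
{"name": "drive_tool", "arguments": {"steps": [{"dx": 0, "dy": 0, "dz": 0.4, "roll": 0}, {"dx": 0, "dy": 0, "dz": 1.0, "roll": 0}, {"dx": 0, "dy": 0, "dz": 1.5, "roll": 0}, {"dx": 0.1, "dy": 0.5, "dz": 1.5, "roll": 0}, {"dx": 0.3, "dy": 1.2, "dz": 1.5, "roll": 0}, {"dx": 0.5, "dy": 2.0, "dz": 1.5, "roll": 0}, {"dx": 0.7, "dy": 2.8, "dz": 1.5, "roll": 0}, {"dx": 0.76, "dy": 3.3, "dz": 1.2, "roll": 0}, {"dx": 0.76, "dy": 3.5, "dz": 0.6, "roll": 0}, {"dx": 0.76, "dy": 3.5, "dz": 0.0, "roll": 0}, {"dx": 0.76, "dy": 3.5, "dz": -0.5, "roll": 0}, {"dx": 0.76, "dy": 3.5, "dz": -0.5, "roll": 0}]}}

```text
time: 4.97
tcp_pos: [0.5605, 0.0262, 0.0736]
ee_rot: [0.0, 0.992, 0.128, -0.003]
wrist_force: [-0.2, -0.4, -1.9]
grip_width: 0.256
finger_force: 58.9
```

```bash
python3 - <<'E'
from h import *
o=r.get_obs(); print(o['time'],o['tcp_pos'],o['wrist_force'],o['grip_width'],o['finger_force'])
a,d,c=look('top');b,d2,c2=look('side')
save('carry',np.hstack([cv2.resize(a[150:350,220:470],(400,320)),cv2.resize(b[150:350,180:430],(400,320))]))
E
```

```text
4.975 [0.56053781 0.02624769 0.07364192] [-0.18064202 -0.38881504 -1.90444463] 0.2560025379605823 58.86846533278003
```

View pics/carry.png

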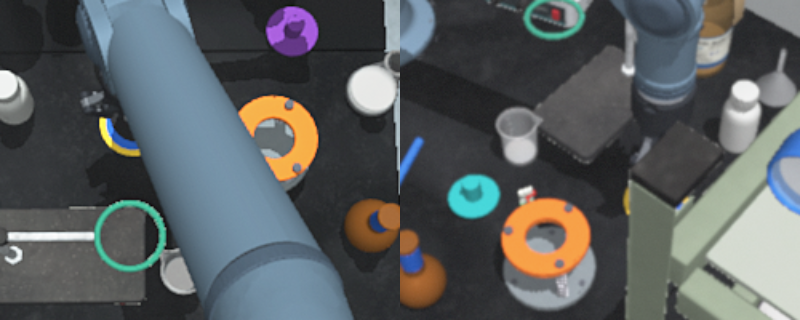

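The ring is now empty (crop left, orange ring at about (280,138)), and the gripper holds the cover above the spot. The arm leans to the right of the green clamp ring without touching it.

Call:
{"name": "drive_tool", "arguments": {"steps": [{"dx": 0.03, "dy": 0.03, "dz": -0.3, "roll": 0}, {"dx": 0.03, "dy": 0.03, "dz": -0.6, "roll": 0}, {"dx": 0.03, "dy": 0.03, "dz": -0.8, "roll": 0}, {"dx": 0.03, "dy": 0.03, "dz": -0.9, "roll": 0}, {"dx": 0.03, "dy": 0.03, "dz": -0.95, "roll": 0}, {"dx": 0.03, "dy": 0.03, "dz": -0.97, "roll": 0}, {"dx": 0.03, "dy": 0.03, "dz": -0.97, "roll": 0}, {"dx": 0.03, "dy": 0.03, "dz": -0.97, "roll": 0}]}}

```text
time: 6.08
tcp_pos: [0.5648, 0.0287, 0.0281]
ee_rot: [0.0, 0.992, 0.128, 0.0]
wrist_force: [0.0, 0.4, -0.6]
grip_width: 0.256
finger_force: 58.9
```

Call:
{"name": "drive_tool", "arguments": {"steps": [{"dx": 0, "dy": 0, "dz": -0.03, "roll": 0}, {"dx": 0, "dy": 0, "dz": -0.06, "roll": 0}, {"dx": 0, "dy": 0, "dz": -0.06, "roll": 0}, {"dx": 0, "dy": 0, "dz": -0.06, "roll": 0}]}}

```text
time: 6.58
tcp_pos: [0.5648, 0.0287, 0.0259]
ee_rot: [0.0, 0.992, 0.128, 0.0]
wrist_force: [-2.1, 0.6, 5.8]
grip_width: 0.26
finger_force: 59.5
```

Call:
{"name": "drive_tool", "arguments": {"steps": [{"dx": 0, "dy": 0, "dz": 0, "roll": 0}, {"dx": 0, "dy": 0, "dz": 0, "roll": 0}, {"dx": 0, "dy": 0, "dz": 0, "roll": 0}, {"dx": 0, "dy": 0, "dz": 0, "roll": 0}, {"dx": 0, "dy": 0, "dz": 0, "roll": 0}, {"dx": 0, "dy": 0, "dz": 0.5, "roll": 0}, {"dx": 0, "dy": 0, "dz": 1.5, "roll": 0}, {"dx": 0, "dy": 0, "dz": 2.5, "roll": 0}, {"dx": 0, "dy": 0, "dz": 3.5, "roll": 0}, {"dx": 0, "dy": -1, "dz": 3.8, "roll": 0}, {"dx": -0.4, "dy": -2, "dz": 3.8, "roll": 0}, {"dx": -0.8, "dy": -3, "dz": 3.8, "roll": 0}], "grip": 1}}

```text
time: 8.07
tcp_pos: [0.5242, -0.1228, 0.2153]
ee_rot: [0.0, 0.992, 0.128, 0.001]
wrist_force: [0.6, 0.4, -0.1]
grip_width: 0.997
finger_force: 0.0
```

Call:
{"name": "drive_tool", "arguments": {"steps": [{"dx": -0.7, "dy": -1, "dz": 0, "roll": 0}, {"dx": -1.4, "dy": -2, "dz": 0, "roll": 0}, {"dx": -2.1, "dy": -3, "dz": 0, "roll": 0}, {"dx": -2.1, "dy": -3, "dz": 0, "roll": 0}, {"dx": -2.1, "dy": -3, "dz": 0, "roll": 0}, {"dx": -2.1, "dy": -3, "dz": 0, "roll": 0}]}}

```text
time: 8.82
tcp_pos: [0.4207, -0.2695, 0.2148]
ee_rot: [-0.0, 0.992, 0.129, 0.0]
wrist_force: [0.9, 0.0, -0.4]
grip_width: 0.999
finger_force: 0.0
```

```bash
python3 - <<'E'
from h import *
o=r.get_obs(); print(o['time'],o['tcp_pos'],o['wrist_force'],o['grip_width'])
for n in('top','side'):
    im,d,c=look(n);P=pts(d,c)
    hsv=cv2.cvtColor(im,cv2.COLOR_RGB2HSV);H,S,V=[hsv[...,i].astype(int) for i in range(3)]
    B=(abs(P[...,0]-.4183)<.06)&(abs(P[...,1]+.2715)<.06)&(H<20)&(S>150)
    for lab,m in (('lip',B&(P[...,2]>.115)&(P[...,2]<.135)),('ring',(H<20)&(S>180)&(abs(P[...,0]-.522)<.08)&(abs(P[...,1]+.145)<.07)&(P[...,2]>.08)&(P[...,2]<.095)),
      ('knob',(V<70)&(abs(P[...,0]-.563)<.06)&(abs(P[...,1]-.029)<.06)&(P[...,2]>.04)&(P[...,2]<.06)),
      ('yellow',(H>20)&(H<35)&(S>150)&(abs(P[...,0]-.563)<.06)&(abs(P[...,1]-.029)<.06)&(P[...,2]<.02))):
        q=P[m]
        if len(q)>8: cc,rr=cv2.minEnclosingCircle(q[:,:2].astype(np.float32)); print(n,lab,len(q),np.round(cc,4),round(rr,4),np.round(np.median(q[:,2]),3))
    save('a_'+n,im)
    if n=='top': A=im
    else: save('park',np.hstack([cv2.resize(A[150:350,220:470],(400,320)),cv2.resize(im[200:400,150:400],(400,320))]))
E
```

```text
8.825 [ 0.42074108 -0.2694794   0.2148014 ] [ 0.86247019  0.01834945 -0.36761079] 0.9986838154262622
top lip 75 [ 0.4136 -0.2742] 0.0132 0.125
top ring 542 [ 0.5181 -0.1422] 0.0591 0.088
top knob 103 [0.5636 0.0253] 0.0123 0.048
top yellow 441 [0.5626 0.0286] 0.0462 0.002
side lip 185 [ 0.4173 -0.2704] 0.0156 0.125
side ring 1404 [ 0.5213 -0.1429] 0.0553 0.087
side yellow 42 [0.531  0.0064] 0.0195 0.001
```

View pics/park.png

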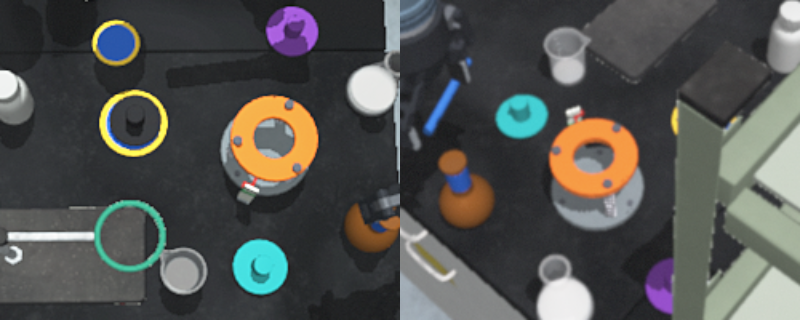

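The cover stands upright on the blue spot (left crop, (135,122)), 3 mm off its centre. The flask (right crop, neck at (455,175)) is untouched below the open gripper.

Call:
{"name": "drive_tool", "arguments": {"steps": [{"dx": -0.05, "dy": -0.03, "dz": -0.7, "roll": 0}, {"dx": -0.05, "dy": -0.03, "dz": -1.4, "roll": 0}, {"dx": -0.05, "dy": -0.03, "dz": -2.0, "roll": 0}, {"dx": -0.05, "dy": -0.03, "dz": -2.5, "roll": 0}, {"dx": -0.05, "dy": -0.03, "dz": -2.75, "roll": 0}, {"dx": -0.05, "dy": -0.03, "dz": -2.75, "roll": 0}, {"dx": -0.05, "dy": -0.03, "dz": -2.75, "roll": 0}, {"dx": -0.05, "dy": -0.03, "dz": -2.75, "roll": 0}]}}

```text
time: 9.93
tcp_pos: [0.418, -0.2734, 0.0784]
ee_rot: [0.001, 0.992, 0.128, 0.001]
wrist_force: [-0.8, 0.0, 0.2]
grip_width: 1.0
finger_force: 0.0
```

Call:
{"name": "drive_tool", "arguments": {"steps": [{"dx": 0, "dy": 0, "dz": 0, "roll": 0}, {"dx": 0, "dy": 0, "dz": 0, "roll": 0}, {"dx": 0, "dy": 0, "dz": 0, "roll": 0}, {"dx": 0, "dy": 0, "dz": 0, "roll": 0}, {"dx": 0, "dy": 0, "dz": 0, "roll": 0}, {"dx": 0, "dy": 0, "dz": 0, "roll": 0}, {"dx": 0, "dy": 0, "dz": 0, "roll": 0}, {"dx": 0, "dy": 0, "dz": 0, "roll": 0}], "grip": 0}}

```text
time: 10.92
tcp_pos: [0.417, -0.2724, 0.0774]
ee_rot: [-0.0, 0.992, 0.128, -0.0]
wrist_force: [-0.9, 2.5, 5.4]
grip_width: 0.306
finger_force: 59.0
```

Call:
{"name": "drive_tool", "arguments": {"steps": [{"dx": 0, "dy": 0, "dz": 0.4, "roll": 0}, {"dx": 0, "dy": 0, "dz": 1.2, "roll": 0}, {"dx": 0, "dy": 0, "dz": 2.0, "roll": 0}, {"dx": 0, "dy": 0, "dz": 2.6, "roll": 0}, {"dx": 0.2, "dy": 0.3, "dz": 2.7, "roll": 0}, {"dx": 0.7, "dy": 0.9, "dz": 2.7, "roll": 0}, {"dx": 1.3, "dy": 1.6, "dz": 2.7, "roll": 0}, {"dx": 1.8, "dy": 2.2, "dz": 2.7, "roll": 0}, {"dx": 2.1, "dy": 2.56, "dz": 2.5, "roll": 0}, {"dx": 2.1, "dy": 2.56, "dz": 2.1, "roll": 0}, {"dx": 2.1, "dy": 2.56, "dz": 2.0, "roll": 0}, {"dx": 2.1, "dy": 2.56, "dz": 2.0, "roll": 0}]}}

```text
time: 12.42
tcp_pos: [0.5209, -0.1444, 0.1757]
ee_rot: [-0.001, 0.992, 0.128, -0.001]
wrist_force: [0.2, -0.0, -2.4]
grip_width: 0.307
finger_force: 59.2
```

```bash
python3 - <<'E'
from h import *
o=r.get_obs(); print(o['time'],o['tcp_pos'],o['wrist_force'],o['moment'],o['grip_width'],o['finger_force'])
A,_,_=look('top');im,d,c=look('side')
save('over',np.hstack([cv2.resize(A[180:330,330:480],(400,400)),cv2.resize(im[220:370,190:340],(400,400))]))
E
```

```text
12.425 [ 0.52091418 -0.14442897  0.17565055] [ 0.23567105 -0.01370538 -2.44736203] [0.00127524 0.04921347 0.03344722] 0.3074304856621605 59.24110018182546
```

View pics/over.png

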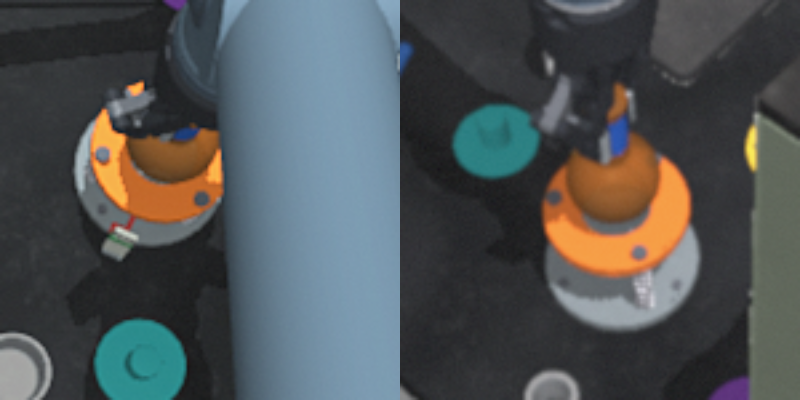

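The held flask hangs upright over the ring hole in both crops (ball at (172,150) left and (612,180) right).

Call:
{"name": "drive_tool", "arguments": {"steps": [{"dx": 0, "dy": 0, "dz": -0.15, "roll": 0}, {"dx": 0, "dy": 0, "dz": -0.3, "roll": 0}, {"dx": 0, "dy": 0, "dz": -0.4, "roll": 0}, {"dx": 0, "dy": 0, "dz": -0.45, "roll": 0}, {"dx": 0, "dy": 0, "dz": -0.48, "roll": 0}, {"dx": 0, "dy": 0, "dz": -0.48, "roll": 0}, {"dx": 0, "dy": 0, "dz": -0.48, "roll": 0}]}}

```text
time: 13.4
tcp_pos: [0.5218, -0.1448, 0.1537]
ee_rot: [0.0, 0.992, 0.128, -0.0]
wrist_force: [-2.7, 0.2, 4.5]
grip_width: 0.308
finger_force: 59.8
```

Call:
{"name": "drive_tool", "arguments": {"steps": [{"dx": -0.02, "dy": 0, "dz": -0.08, "roll": 0}, {"dx": -0.02, "dy": 0, "dz": -0.16, "roll": 0}, {"dx": -0.02, "dy": 0, "dz": -0.24, "roll": 0}, {"dx": -0.02, "dy": 0, "dz": -0.31, "roll": 0}, {"dx": -0.02, "dy": 0, "dz": -0.36, "roll": 0}, {"dx": -0.02, "dy": 0, "dz": -0.36, "roll": 0}, {"dx": -0.02, "dy": 0, "dz": -0.36, "roll": 0}, {"dx": -0.02, "dy": 0, "dz": -0.36, "roll": 0}]}}

```text
time: 14.4
tcp_pos: [0.5218, -0.1449, 0.1371]
ee_rot: [0.0, 0.992, 0.128, 0.001]
wrist_force: [-5.0, 0.6, 10.0]
grip_width: 0.305
finger_force: 60.4
```

```bash
python3 - <<'E'
from h import *
o=r.get_obs(); print(o['time'],o['tcp_pos'],o['wrist_force'],o['moment'],o['grip_width'],o['finger_force'])
A=None
for n in('top','side'):
    im,d,c=look(n);P=pts(d,c)
    hsv=cv2.cvtColor(im,cv2.COLOR_RGB2HSV);H,S,V=[hsv[...,i].astype(int) for i in range(3)]
    m=(H<20)&(H>6)&(S>180)&(V>190)&(abs(P[...,0]-.522)<.06)&(abs(P[...,1]+.145)<.06)&(P[...,2]>.04)&(P[...,2]<.1)&(np.hypot(P[...,0]-.5215,P[...,1]+.144)>.038)
    q=P[m]; print(n,len(q),np.round(np.percentile(q[:,2],[10,50,90]),4))
    if len(q)>30: print('plane',np.linalg.lstsq(np.c_[q[:,:2]-[.5215,-.144],np.ones(len(q))],q[:,2],rcond=None)[0])
    if n=='top': A=im
save('press',np.hstack([cv2.resize(A[215:295,345:425],(400,400),interpolation=2),cv2.resize(im[240:360,200:320],(400,400),interpolation=2)]))
E
```

```text
14.4 [ 0.52176586 -0.144867    0.13708947] [-4.97655346  0.56600543 10.00674522] [ 0.19452266  1.09687836 -0.03488255] 0.3050987620426772 60.401386599987745
top 328 [0.065  0.0682 0.0712]
plane [ 0.00118527 -0.01363112  0.06815593]
side 558 [0.0647 0.0673 0.0698]
plane [-0.01136702  0.00136176  0.06750603]
```

View pics/press.png

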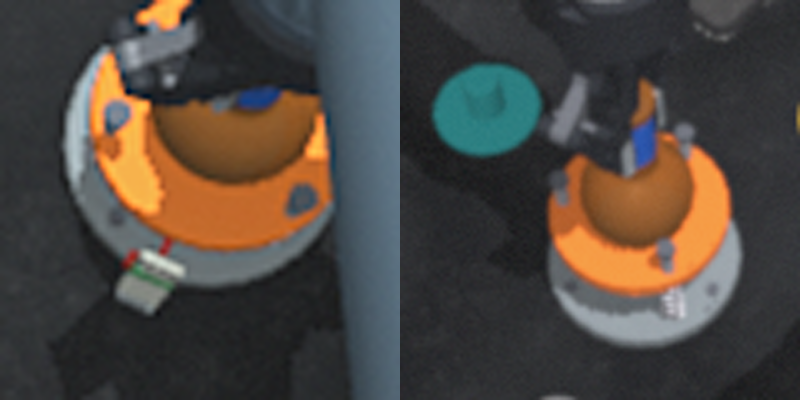

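The ring's measured height gives a travel of 19 mm, in the middle of the band. The flask sits upright and is still gripped at 60 N, and the cover is parked.

```bash
python3 -c "
from cell import workorder
print(workorder.hand_in())"
```

```text
the job is handed in; nothing more can be done
None
```

The job is handed in: the dust cover stands on the large blue spot about 3 mm off centre, and the gripper still holds the amber flask upright in the ring, pressed to about 19 mm of travel (band 14–26 mm), after about 14.5 s of the 48 s allowed.

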